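Tidy the saw bench: tools onto their outlines, cover onto the bit case

ROBOT

A 7-joint arm with a two-finger parallel gripper is mounted at the origin on the work surface. World frame = base frame: x ahead of the robot, y to its left, z up, the work surface at z = 0. Lengths are in m, angles in rad, forces in N, time in s.
With the tool pointing down it reaches from about 0.425 to 0.925 m from the base axis. Payload 6.8 kg.
Tool frame: the origin (TCP) lies at the very end of the fingers, on their centre line; the grasp point (between the pads) lies 19 mm behind it; z points along the fingers, y is the line along which they close (so a half turn about z gives the same grasp; the last joint's range is limited). The gripper opens to 85 mm and grips with 20 to 120 N. Pads are 22 mm wide; open, the fingers measure 114 mm over their backs; the gripper's body (76 mm by 85 mm) begins 54 mm behind the grasp point. The pads swing forward as they close: fully open they stand 13 mm farther back than shut.
Start: joints at [1.187, 0.477, 0.022, 1.555, -0.011, 1.109, -0.083], TCP at [0.184, -0.65, 0.231] pointing down, gripper open.
Joint ranges: [-2.96, 2.96], [-0.34, 2.1], [-1.41, 1.46], [0.24, 2.44], [-1.37, 4.51], [0.17, 1.92], [-2.96, 2.96]. Speed limits (rad/s): [2.39, 2.39, 3.14, 3.14, 3.14, 3.14, 3.14].

INTERFACE

Orientations are given as a unit quaternion [w, x, y, z].
In Python, from station import get_obs, read_camera, hand_in gives the robot as it stands.
- The arm moves only by the tool arm_command, never from a script. Its argument "commands" is one flat list of numbers, 7 for each row, row after row: the shift along the tool's x, y, z in m, then the turn, a rotation vector about the tool's x, y, z in degrees, then the opening, from 0 (shut) to 1 (fully open). In form: [tx, ty, tz, rx, ry, rz, fingers, tx, ty, tz, rx, ry, rz, fingers, ...]. A call has 1 to 8 rows; each row is the pose to reach, as a shift and turn from the pose commanded when the call began, along the tool's axes at that moment; what a row does not reach only later rows make up. A row lasts 1/10 s, in which the tool goes at most 50 mm and 8.59 degrees, less where a joint would pass 70% of its speed; a pose out of reach is approached as far as the arm can. A call with a gripper value outside its range is refused whole. The fingers move at their own pace and stop on an object; "force" is the grip in N (left out, the last holds). Time passes only in rows, so rows that repeat a pose let the fingers close. It gives the time, the measured TCP pose, the force, the opening and the grip force at its end, in the units of the state.
- get_obs(): the state, without advancing time (a new reading comes with each control period).
- read_camera(name): name is "scene" or "side" or "wrist"; returns a dict with "img" (480x640x3 uint8, red, green, blue), "camera_matrix" (3x3 intrinsics, pixels), "pose" (4x4, takes a point from camera to world coordinates). Camera axes: x right, y down, z forward; pixel columns grow to the right and rows downward; lengths in m; the calibration is good to about 2 mm. A picture is of the moment at which its call begins. There is no depth.
- hand_in(): hands the job in; it is judged then, once.
The state is a dict: "t": time; "q": joint angles; "joint_vel": joint speeds; "joint_torque": joint torques, N m; "eef_pos": TCP position; "tool_rot": TCP orientation; "contact_force": force on the tool from outside, world axes, zero at the start; "torque": the same for the moment, N m; "gripper_width": opening from 0.0 (shut) to 1.0 (fully open); "grasp_force": force on a finger pad.
Only numpy, scipy, OpenCV 4.12 (cv2) and the standard library are available. Lean on these libraries where they do the work, as an engineer would, in place of code of your own. Each camera call takes 0.05 s, during which the arm holds its last target. There are 200 camera calls.

TASK

Tidy the saw bench: stand the larger and the smaller clamping weight and the wooden push block upright on the plywood tiles that bear their outlines, each inside its own outline, and put the cover on the drill-bit case with its clipped corners over those of the case, so that it sits fully down. Set everything down gently, do not drop it, and leave the glue jar and the offcut where they are.

Things in the scene. Friction and masses are not known exactly. Their poses are not given: they have to be found in the camera images.
- big_weight: Larger round clamping weight of bare grey steel, 0.45 to 0.75 kg: an upright disc 68 mm across and 22 mm high with a plain upright knob of the same metal on top, 22 mm across, from 22 to 56 mm above the underside, to lift it by. Loose on the table. Origin: centre of its underside, z up. Its place is the big_round_tile.
- small_weight: Smaller round clamping weight of bare grey steel, 0.2 to 0.34 kg: an upright disc 44 mm across and 22 mm high with a plain upright knob of the same metal on top, 22 mm across, from 22 to 56 mm above the underside, to lift it by. Loose on the table. Origin: centre of its underside, z up. Its place is the small_round_tile.
- push_block: Loose wooden push block of the saw, about 0.22 kg: flat base 100 (x) x 44 (y) mm, 18 mm high, and above it a straight grip bar 76 (x) x 20 (y) mm, from 37 to 56 mm above the underside, on two short posts. The same either way round. Origin: centre of its underside, x along its length, z up. It belongs on the oblong_tile.
- cover: Loose grey lid of the bit case, 0.16 kg, 94 (x) x 78 (y) mm, its two +x corners clipped at 45 deg. Skirt below, 2 mm wider all round than the case at its top, flared to 6 mm at the lip (104 x 88 outside). Heights: lip 0, lid underside 14, lid top 18, wooden lifting bar (50 x by 18 y, central) up to 52 mm. Origin: centre at lip level, z up. Seated: x as the case's, origin 16 mm above the case's.
- big_round_tile: Square plywood tile 98 x 98 mm, 6 mm thick, fixed to the table, with a dark filled circle 88 mm across painted in its middle: the outline of the larger weight (10 mm larger all round). Origin: centre of its underside, so the surface to set down on is 6 mm above it; z up.
- small_round_tile: Square plywood tile 78 x 78 mm, 6 mm thick, fixed to the table, with a dark filled circle 64 mm across painted in its middle: the outline of the smaller weight (10 mm larger all round). Origin: centre of its underside, so the surface to set down on is 6 mm above it; z up.
- oblong_tile: Oblong plywood tile 126 mm (x) by 70 mm (y), 6 mm thick, fixed to the table, with a dark filled rectangle 120 x 64 mm painted on it: the outline of the push block (10 mm larger all round). Origin: centre of its underside, so the surface to set down on is 6 mm above it; x along its length, z up.
- case: Open drill-bit case, grey painted sheet, fixed to the table, 84 mm (x) by 68 mm (y), rim 30 mm above the table, with drill bits lying inside. Its two corners at the +x end are clipped off at 45 degrees (17 mm along each edge), those at the -x end are square. Origin: centre of its underside, z up.
- glue_jar: Bystander: jar of glue 72 mm across, 85 mm high, standing loose on the far part of the table. Origin: centre of its underside. Leave it where it is.
- offcut: Bystander: loose wooden offcut 150 x 45 mm, 22 mm high, on the far part of the table. Origin: centre of its underside, x along its length. Leave it where it is.
Mind the look-alikes: they are no part of the job. Leave any blue look-alike of the big_weight alone. What is shaped like the push_block but blue is not meant.

How it is judged:
By the outcome, as a careful person would: the job done as asked, in the order asked, and still so for the second after the job is handed in, with the robot touching nothing.
It also fails if it takes over 104 s, if anything falls off the work surface, if the arm or the gripper's body presses on something with over 40 N, if the wrist force passes 120 N, or if a joint passes its speed limit or range.

## Working session

There is one attempt and no reset: what is moved stays moved. The work goes in short steps, Python scripts to look and compute and a tool call to move; the robot and the scene stay as the last step left them, time stands still between calls to the robot, and variables do not carry over. Pictures are saved under pics/ and viewed, at most 14 in all, crops included, and the job is handed in when it is done.

Besides the shell and the picture viewer there is one more tool, called after ">>>" by a JSON object that holds its "method" and its "body". arm_command: Moves the arm, as the interface text tells. Its arguments: {"type":"object","properties":{"commands":{"type":"array","items":{"type":"number"}},"force":{"type":"number"}},"required":["commands"]}

```bash
ls; mkdir -p pics
cat > h.py <<'E'
import numpy as np, cv2
from station import get_obs, read_camera
from scipy.spatial.transform import Rotation as R
def snap(name, fn, crop=None, scale=1):
    c=read_camera(name); np.savez('pics/'+fn+'.npz',K=c['camera_matrix'],P=c['pose'],img=c['img'])
    im=c['img'][:,:,::-1]
    if crop: x0,y0,x1,y1=crop; im=im[y0:y1,x0:x1]
    if scale!=1: im=cv2.resize(im,None,fx=scale,fy=scale,interpolation=cv2.INTER_CUBIC)
    cv2.imwrite('pics/'+fn+'.png',im); return c
def load(fn):
    return np.load('pics/'+fn+'.npz')
def px2w(c,u,v,z):
    d=c['P'][:3,:3]@np.linalg.inv(c['K'])@np.array([u,v,1.]); o=c['P'][:3,3]
    return o+d*(z-o[2])/d[2]
def w2px(c,p):
    q=c['P'][:3,:3].T@(np.array(p)-c['P'][:3,3]); q=c['K']@q; return q[:2]/q[2]
def totool(p,yaw=None):
    o=get_obs(); w,x,y,z=o['tool_rot']; r=R.from_quat([x,y,z,w])
    return r.inv().apply(np.array(p)-o['eef_pos'])
def st():
    o=get_obs(); w,x,y,z=o['tool_rot']; r=R.from_quat([x,y,z,w])
    print('t',round(o['t'],2),'pos',np.round(o['eef_pos'],4),'q',np.round(o['q'],3),'F',np.round(o['contact_force'],1),'w',o['gripper_width'],'g',o['grasp_force']); print(np.round(r.as_matrix(),3))
E
python3 - <<'E'
from h import *
st()
for n in('scene','side','wrist'):
    c=snap(n,n+'0'); print(n,np.round(c['pose'],3).tolist(),np.round(c['camera_matrix'],1).tolist())
E
```

```text
pics
t 0.0 pos [ 0.1837 -0.6489  0.2304] q [ 1.187  0.478  0.022  1.556 -0.011  1.109 -0.083] F [-0.1 -0.3  0.2] w 0.9970357219608551 g 0.0
[[ 0.962  0.272 -0.001]
 [ 0.272 -0.962  0.002]
 [-0.    -0.002 -1.   ]]
scene [[-0.005, 0.729, -0.685, 1.347], [1.0, 0.001, -0.007, 0.01], [-0.004, -0.685, -0.729, 0.835], [0.0, 0.0, 0.0, 1.0]] [[559.4, 0.0, 331.9], [0.0, 559.4, 234.0], [0.0, 0.0, 1.0]]
side [[-0.963, -0.172, 0.209, 0.351], [-0.27, 0.666, -0.696, 0.775], [-0.02, -0.726, -0.687, 0.781], [0.0, 0.0, 0.0, 1.0]] [[581.4, 0.0, 313.6], [0.0, 581.4, 248.8], [0.0, 0.0, 1.0]]
wrist [[0.273, -0.929, -0.25, 0.247], [-0.962, -0.264, -0.069, -0.632], [-0.002, 0.259, -0.966, 0.373], [0.0, 0.0, 0.0, 1.0]] [[361.7, 0.0, 321.0], [0.0, 361.7, 242.6], [0.0, 0.0, 1.0]]
```

View pics/scene0.png

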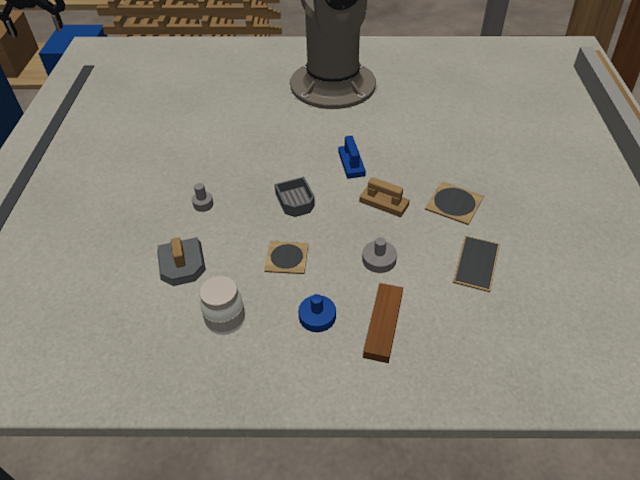

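View pics/side0.png

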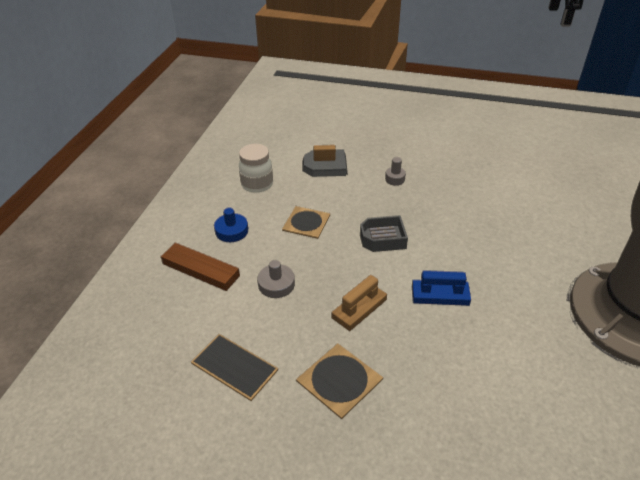

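Run:
```python
from h import *
for n,(x0,y0,x1,y1) in {'scene':(150,130,510,290),'side':(180,130,480,420)}.items():
    im=load(n+'0')['img'][y0:y1,x0:x1,::-1]; s=2.2 if n=='scene' else 2
    cv2.imwrite(f'pics/{n}0c.png',cv2.resize(im,None,fx=s,fy=s,interpolation=cv2.INTER_CUBIC))
```

```text
(no output)
```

View pics/scene0c.png

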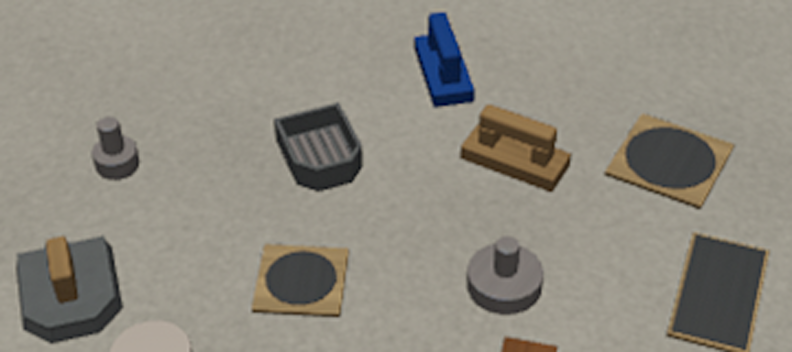

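View pics/side0c.png

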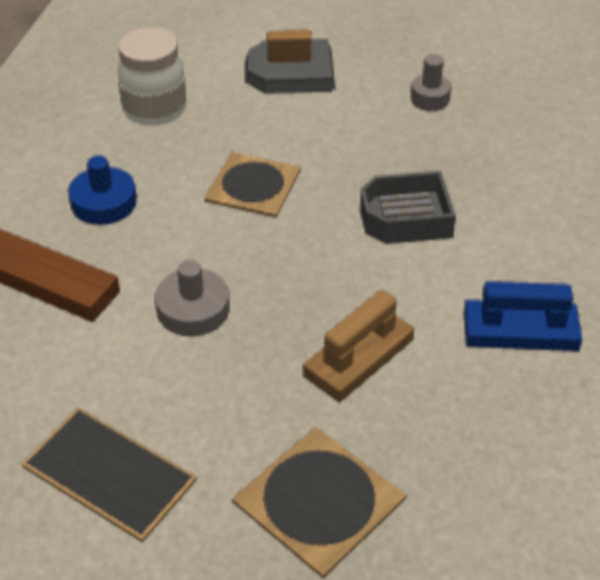

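Run:
```python
from h import *
a,b=load('scene0'),load('side0')
S=lambda u,v,z: np.round(px2w(a,u/2.2+150,v/2.2+130,z)[:2],3)
D=lambda u,v,z: np.round(px2w(b,u/2+180,v/2+130,z)[:2],3)
print('big',S(507,244,.056),D(190,267,.056))
print('small',S(109,125,.056),D(433,61,.056))
print('push bar ends', S(486,115,.056),S(551,136,.056),D(335,337,.056),D(389,298,.056))
print('cover bar ends',S(55,241,.052),S(66,253,.052),'side',D(268,36,.052),D(311,36,.052))
print('cover bar bottom/lid', S(18,283,.018),S(104,238,.018),S(120,290,.018),'D',D(330,40,.018),D(334,78,.018))
print('bigtile',S(670,157,.006),D(319,497,.006),[S(*p,.006) for p in((642,116),(733,150),(702,203),(607,172))])
print('smalltile',S(300,277,.006),D(253,181,.006),[S(*p,.006) for p in((264,245),(349,249),(339,313),(254,308))])
print('obl S',[S(*p,.006) for p in((695,234),(767,249),(741,348),(669,336))],'D',[D(*p,.006) for p in((80,410),(195,478),(142,535),(25,463))])
print('case S',[S(*p,.03) for p in((275,120),(340,104),(360,150))],'D',[D(*p,.03) for p in((440,173),(454,216),(380,177),(361,191))])
```

```text
big [0.633 0.095] [0.629 0.094]
small [ 0.481 -0.272] [ 0.474 -0.271]
push bar ends [0.466 0.084] [0.496 0.144] [0.485 0.142] [0.451 0.087]
cover bar ends [ 0.626 -0.296] [ 0.64  -0.283] side [ 0.662 -0.28 ] [ 0.615 -0.291]
cover bar bottom/lid [ 0.645 -0.332] [ 0.591 -0.265] [ 0.653 -0.241] D [ 0.604 -0.338] [ 0.582 -0.266]
bigtile [0.471 0.266] [0.468 0.264] [array([0.411, 0.247]), array([0.461, 0.329]), array([0.534, 0.287]), array([0.493, 0.202])]
smalltile [ 0.627 -0.086] [ 0.625 -0.088] [array([ 0.588, -0.121]), array([ 0.593, -0.044]), array([ 0.668, -0.05 ]), array([ 0.663, -0.124])]
obl S [array([0.574, 0.274]), array([0.593, 0.337]), array([0.706, 0.292]), array([0.693, 0.233])] D [array([0.683, 0.232]), array([0.568, 0.273]), array([0.591, 0.333]), array([0.706, 0.294])]
case S [array([ 0.444, -0.12 ]), array([ 0.421, -0.057]), array([ 0.487, -0.036])] D [array([ 0.439, -0.119]), array([ 0.416, -0.06 ]), array([ 0.496, -0.098]), array([ 0.509, -0.073])]
```

```bash
cat >> h.py <<'E'
def go(p,yaw=None):
    o=get_obs(); w,x,y,z=o['tool_rot']; r=R.from_quat([x,y,z,w]); m=r.as_matrix(); c=np.degrees(np.arctan2(m[1,0],m[0,0]))
    rv=np.zeros(3)
    if yaw is not None:
        t=R.from_euler('z',yaw,degrees=True)*R.from_euler('x',180,degrees=True); rv=np.degrees((r.inv()*t).as_rotvec())
    print('t',round(o['t'],2),'yaw',round(c,1),'pos',np.round(o['eef_pos'],4),'q7',round(o['q'][6],2),'shift',np.round(totool(p),4),'rv',np.round(rv,2))
E
python3 - <<'E'
from h import *
go([.631,.094,.16],15.8)
print(px2w(load('scene0'),219,287,.085))
E
```

```text
t 0.15 yaw 15.8 pos [ 0.1837 -0.6491  0.2305] q7 -0.08 shift [ 0.6328 -0.5931  0.0713] rv [-0.08  0.01  0.  ]
[ 0.76551446 -0.18667482  0.085     ]
```

>>> {"method": "arm_command", "body": {"commands": [0.633,-0.593,0.071,0,0,0,0.6,0.633,-0.593,0.071,0,0,0,0.6,0.633,-0.593,0.071,0,0,0,0.6,0.633,-0.593,0.071,0,0,0,0.6,0.633,-0.593,0.071,0,0,0,0.6,0.633,-0.593,0.071,0,0,0,0.6,0.633,-0.593,0.071,0,0,0,0.6,0.633,-0.593,0.071,0,0,0,0.6]}}

```text
t: 0.95
eef_pos: [0.3901, -0.3062, 0.1986]
tool_rot: [0.0, 0.991, 0.137, 0.0]
contact_force: [1.2, -0.1, 0.1]
gripper_width: 0.598
grasp_force: 0.0
```

Run:
```python
from h import *
st()
go([.631,.094,.16],15.8)
```

```text
t 0.95 pos [ 0.3901 -0.3062  0.1986] q [ 0.677  0.228 -0.159  2.002  0.045  0.915 -0.8  ] F [ 1.2 -0.1  0.1] w 0.5976888094530276 g 0.0
[[ 0.962  0.272  0.   ]
 [ 0.272 -0.962 -0.   ]
 [ 0.     0.    -1.   ]]
t 0.95 yaw 15.8 pos [ 0.3901 -0.3062  0.1986] q7 -0.8 shift [ 0.3407 -0.3196  0.0385] rv [ 0.01 -0.   -0.01]
```

>>> {"method": "arm_command", "body": {"commands": [0.341,-0.32,0.039,0,0,0,0.6,0.341,-0.32,0.039,0,0,0,0.6,0.341,-0.32,0.039,0,0,0,0.6,0.341,-0.32,0.039,0,0,0,0.6,0.341,-0.32,0.039,0,0,0,0.6,0.341,-0.32,0.039,0,0,0,0.6,0.341,-0.32,0.039,0,0,0,0.6,0.341,-0.32,0.039,0,0,0,0.6]}}

```text
t: 1.75
eef_pos: [0.5956, 0.0353, 0.1651]
tool_rot: [0.0, 0.991, 0.137, -0.0]
contact_force: [1.5, 0.0, -1.1]
gripper_width: 0.599
grasp_force: 0.0
```

Run:
```python
from h import *
st()
go([.631,.094,.16],15.8)
```

```text
t 1.75 pos [0.5956 0.0353 0.1651] q [ 0.078  0.439 -0.314  1.795  0.165  0.933 -1.602] F [ 1.5  0.  -1.1] w 0.5988846976021454 g 0.0
[[ 0.962  0.272 -0.   ]
 [ 0.272 -0.962 -0.   ]
 [-0.     0.    -1.   ]]
t 1.75 yaw 15.8 pos [0.5956 0.0353 0.1651] q7 -1.6 shift [ 0.05   -0.0469  0.0051] rv [ 0.01  0.02 -0.01]
```

>>> {"method": "arm_command", "body": {"commands": [0.05,-0.047,0.005,0,0,0,0.6,0.05,-0.047,0.005,0,0,0,0.6,0.05,-0.047,0.005,0,0,0,0.6,0.05,-0.047,0.005,0,0,0,0.6]}}

```text
t: 2.15
eef_pos: [0.6298, 0.0915, 0.1599]
tool_rot: [0.0, 0.991, 0.137, -0.001]
contact_force: [0.1, 0.3, 0.3]
gripper_width: 0.599
grasp_force: 0.0
```

Run:
```python
from h import *
c=snap('wrist','w1'); st()
for z in(.022,.056): print(w2px(load('w1'),[.631,.094,z]))
```

```text
t 2.2 pos [0.6298 0.0904 0.1601] q [-0.011  0.505 -0.313  1.701  0.184  0.966 -1.69 ] F [-0.2 -1.3 -0.1] w 0.6016993846787585 g 0.0
[[ 0.963  0.271 -0.001]
 [ 0.271 -0.963 -0.002]
 [-0.001  0.001 -1.   ]]
[318.02894107 228.02690785]
[317.66334874 238.73988163]
```

View pics/w1.png

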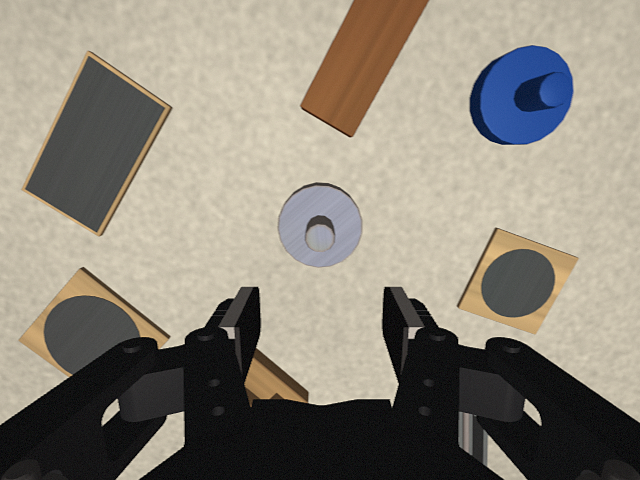

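Run:
```python
from h import *
c=load('w1'); W=lambda u,v,z: np.round(px2w(c,u,v,z)[:2],4)
print('big',W(320,238,.056),W(320,225,.022))
print('obl',[W(*p,.006) for p in((90,52),(171,107),(100,235),(24,187))],np.mean([W(*p,.006) for p in((90,52),(171,107),(100,235),(24,187))],0))
print('small t',W(518,283,.006),'big t',W(91,336,.006))
go([.631,.093,.027],15.8)
```

```text
big [0.632  0.0926] [0.6338 0.0932]
obl [array([0.7103, 0.2922]), array([0.6886, 0.2279]), array([0.5716, 0.2683]), array([0.5952, 0.3327])] [0.641425 0.280275]
small t [ 0.6277 -0.0884] big t [0.4741 0.2649]
t 2.2 yaw 15.7 pos [0.6298 0.0904 0.1601] q7 -1.69 shift [ 0.0021 -0.0023  0.1331] rv [ 0.07  0.08 -0.1 ]
```

>>> {"method": "arm_command", "body": {"commands": [0.002,-0.002,0.05,0,0,0,0.6,0.002,-0.002,0.09,0,0,0,0.6,0.002,-0.002,0.12,0,0,0,0.6,0.002,-0.002,0.132,0,0,0,0.6,0.002,-0.002,0.132,0,0,0,0.6,0.002,-0.002,0.132,0,0,0,0.1,0.002,-0.002,0.132,0,0,0,0.1,0.002,-0.002,0.132,0,0,0,0.1], "force": 70}}

```text
t: 3.0
eef_pos: [0.6333, 0.0945, 0.0309]
tool_rot: [0.0, 0.991, 0.137, 0.002]
contact_force: [-0.9, -2.2, 6.8]
gripper_width: 0.235
grasp_force: 68.2
```

>>> {"method": "arm_command", "body": {"commands": [0,0,-0.01,0,0,0,0.1,0,0,-0.04,0,0,0,0.1,0,0,-0.08,0,0,0,0.1,0,0,-0.1,0,0,0,0.1,0,0,-0.1,0,0,0,0.1]}}

```text
t: 3.5
eef_pos: [0.6338, 0.0957, 0.1325]
tool_rot: [-0.0, 0.99, 0.138, 0.003]
contact_force: [1.0, -0.1, -5.5]
gripper_width: 0.23
grasp_force: 69.0
```

Run:
```python
from h import *
st();go([.471,.265,.12],15.8)
```

```text
t 3.5 pos [0.6338 0.0957 0.1325] q [-0.021  0.539 -0.31   1.716  0.201  0.91  -1.707] F [ 1.  -0.1 -5.5] w 0.23049493381801364 g 69.00854587554932
[[ 0.962  0.272  0.007]
 [ 0.272 -0.962  0.001]
 [ 0.007  0.    -1.   ]]
t 3.5 yaw 15.8 pos [0.6338 0.0957 0.1325] q7 -1.71 shift [-0.1105 -0.2073  0.0117] rv [ 0.02 -0.39  0.01]
```

>>> {"method": "arm_command", "body": {"commands": [-0.015,-0.028,0,0,0,0,0.1,-0.036,-0.067,0,0,0,0,0.1,-0.06,-0.11,0.005,0,0,0,0.1,-0.08,-0.15,0.01,0,0,0,0.1,-0.098,-0.185,0.012,0,0,0,0.1,-0.111,-0.207,0.012,0,0,0,0.1,-0.111,-0.207,0.012,0,0,0,0.1,-0.111,-0.207,0.012,0,0,0,0.1]}}

```text
t: 4.3
eef_pos: [0.4672, 0.2637, 0.1154]
tool_rot: [0.001, 0.99, 0.138, -0.001]
contact_force: [0.6, -0.6, -4.7]
gripper_width: 0.231
grasp_force: 69.2
```

Run:
```python
from h import *
c=snap('wrist','w2');st();go([.471,.265,.038],15.8)
```

```text
t 4.35 pos [0.4682 0.2629 0.1155] q [-0.33   0.424 -0.369  1.968  0.211  0.788 -2.115] F [ 1.1 -0.6 -5.2] w 0.2333545127009434 g 69.1813337802887
[[ 0.962  0.272 -0.001]
 [ 0.272 -0.962 -0.001]
 [-0.001  0.001 -1.   ]]
t 4.35 yaw 15.8 pos [0.4682 0.2629 0.1155] q7 -2.11 shift [ 0.0034 -0.0014  0.0775] rv [ 0.06  0.09 -0.01]
```

View pics/w2.png

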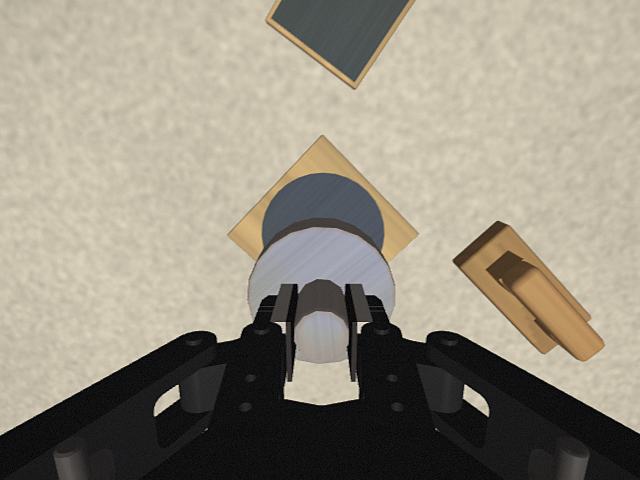

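Run:
```python
from h import *
c=load('w2'); W=lambda u,v,z: np.round(px2w(c,u,v,z)[:2],4)
a,b,t=W(229,235,.006),W(418,234,.006),W(322,136,.006);print(a,b,t,(a+b)/2,np.linalg.norm(a-b))
p=W(497,221,.018);print('push corner',p, W(519,262,.056),W(592,352,.056), w2px(c,[.475,.114,.056]))
go([*((a+b)/2),.038],15.8)
```

```text
[0.4522 0.3276] [0.4901 0.1977] [0.5359 0.2823] [0.47115 0.26265] 0.13531600053208787
push corner [0.5152 0.1534] [0.4984 0.1516] [0.4561 0.083 ] [560.11721879 313.21936348]
t 4.35 yaw 15.8 pos [0.4682 0.2629 0.1155] q7 -2.11 shift [0.0029 0.0009 0.0775] rv [ 0.06  0.09 -0.01]
```

>>> {"method": "arm_command", "body": {"commands": [0.003,0,0.025,0,0,0,0.1,0.003,0,0.05,0,0,0,0.1,0.003,0,0.066,0,0,0,0.1,0.003,0,0.072,0,0,0,0.1,0.003,0,0.074,0,0,0,0.1,0.003,0,0.074,0,0,0,0.1]}}

```text
t: 4.95
eef_pos: [0.472, 0.2644, 0.0427]
tool_rot: [-0.0, 0.991, 0.137, 0.0]
contact_force: [0.8, -0.1, -4.9]
gripper_width: 0.23
grasp_force: 69.4
```

>>> {"method": "arm_command", "body": {"commands": [0,0,0.002,0,0,0,0.1,0,0,0.004,0,0,0,0.1,0,0,0.005,0,0,0,0.1,0,0,0.006,0,0,0,0.1,0,0,0.006,0,0,0,0.1,0,0,0.006,0,0,0,0.1]}}

```text
t: 5.55
eef_pos: [0.4714, 0.2647, 0.0369]
tool_rot: [0.0, 0.99, 0.138, 0.0]
contact_force: [-2.2, -0.8, 3.2]
gripper_width: 0.236
grasp_force: 70.3
```

>>> {"method": "arm_command", "body": {"commands": [0,0,0,0,0,0,0.5,0,0,0,0,0,0,0.5,0,0,0,0,0,0,0.5,0,0,-0.02,0,0,0,0.5,0,0,-0.06,0,0,0,0.5,0,0,-0.11,0,0,0,0.5,0,0,-0.12,0,0,0,0.5,0,0,-0.12,0,0,0,0.5]}}

```text
t: 6.35
eef_pos: [0.4729, 0.2656, 0.1587]
tool_rot: [-0.001, 0.991, 0.137, 0.002]
contact_force: [-0.3, -0.6, -0.9]
gripper_width: 0.5
grasp_force: 0.0
```

Run:
```python
from h import *
go([.477,-.271,.17],15.8)
```

```text
t 6.35 yaw 15.8 pos [0.4729 0.2656 0.1587] q7 -2.09 shift [-0.142   0.5175 -0.0126] rv [-0.07 -0.3  -0.01]
```

>>> {"method": "arm_command", "body": {"commands": [-0.142,0.517,-0.013,0,0,0,0.6,-0.142,0.517,-0.013,0,0,0,0.6,-0.142,0.517,-0.013,0,0,0,0.6,-0.142,0.517,-0.013,0,0,0,0.6,-0.142,0.517,-0.013,0,0,0,0.6,-0.142,0.517,-0.013,0,0,0,0.6,-0.142,0.517,-0.013,0,0,0,0.6,-0.142,0.517,-0.013,0,0,0,0.6]}}

```text
t: 7.15
eef_pos: [0.473, -0.1372, 0.1645]
tool_rot: [-0.0, 0.991, 0.137, -0.001]
contact_force: [1.4, 0.8, 0.1]
gripper_width: 0.603
grasp_force: 0.0
```

Run:
```python
from h import *
go([.477,-.271,.16],15.8)
```

```text
t 7.15 yaw 15.8 pos [ 0.473  -0.1372  0.1645] q7 -1.22 shift [-0.0326  0.1298  0.0044] rv [-0.06  0.14 -0.  ]
```

>>> {"method": "arm_command", "body": {"commands": [-0.033,0.13,0.004,0,0,0,0.6,-0.033,0.13,0.004,0,0,0,0.6,-0.033,0.13,0.004,0,0,0,0.6,-0.033,0.13,0.004,0,0,0,0.6,-0.033,0.13,0.004,0,0,0,0.6]}}

```text
t: 7.65
eef_pos: [0.4769, -0.2693, 0.1602]
tool_rot: [-0.001, 0.991, 0.137, -0.001]
contact_force: [-0.4, 0.7, -0.0]
gripper_width: 0.6
grasp_force: 0.0
```

Run:
```python
from h import *
c=snap('wrist','w3');st()
for z in(.022,.056): print(w2px(load('w3'),[.477,-.271,z]))
```

```text
t 7.7 pos [ 0.4774 -0.2681  0.1606] q [ 0.522  0.358 -0.153  1.921  0.069  0.871 -0.96 ] F [0.2 0.1 0.2] w 0.6001552149931808 g 0.0
[[ 0.962  0.273 -0.002]
 [ 0.273 -0.962  0.002]
 [-0.002 -0.002 -1.   ]]
[323.16536038 230.48519185]
[323.32495186 241.52436705]
```

View pics/w3.png

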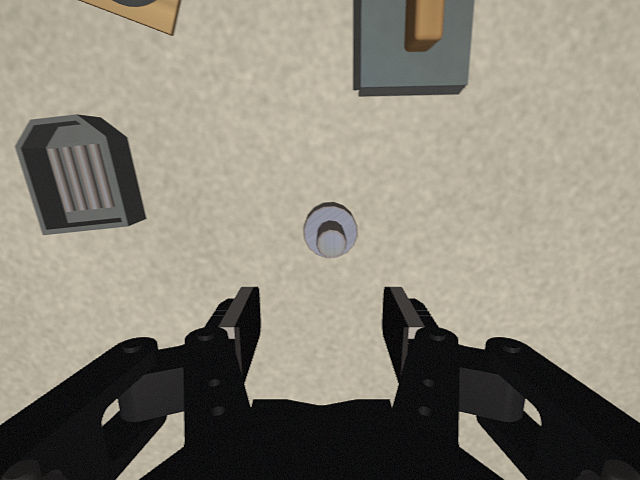

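Run:
```python
from h import *
c=load('w3'); W=lambda u,v,z: np.round(px2w(c,u,v,z)[:2],4)
k=W(331,242,.056);print(k,W(330,231,.022))
print('case',W(44,234,.03),W(128,221,.03),W(17,147,.03)); print('cover lid',W(358,88,.018),W(466,86,.018))
go([*k,.029],15.8)
```

```text
[ 0.4781 -0.2763] [ 0.4781 -0.2764]
case [ 0.4173 -0.0626] [ 0.4453 -0.124 ] [ 0.4783 -0.0385]
cover lid [ 0.5857 -0.2667] [ 0.6083 -0.342 ]
t 7.7 yaw 15.8 pos [ 0.4774 -0.2681  0.1606] q7 -0.96 shift [-0.0013  0.0084  0.1315] rv [-0.13  0.11  0.03]
```

>>> {"method": "arm_command", "body": {"commands": [-0.001,0.006,0.05,0,0,0,0.6,-0.001,0.006,0.09,0,0,0,0.6,-0.001,0.006,0.12,0,0,0,0.6,-0.001,0.006,0.131,0,0,0,0.6,-0.001,0.006,0.131,0,0,0,0.6,-0.001,0.006,0.131,0,0,0,0.1,-0.001,0.006,0.131,0,0,0,0.1,-0.001,0.006,0.131,0,0,0,0.1], "force": 50}}

```text
t: 8.5
eef_pos: [0.4802, -0.2758, 0.0329]
tool_rot: [0.001, 0.991, 0.137, 0.001]
contact_force: [0.1, -0.2, 5.3]
gripper_width: 0.241
grasp_force: 48.9
```

>>> {"method": "arm_command", "body": {"commands": [0,0,0,0,0,0,0.1,0,0,0,0,0,0,0.1]}}

```text
t: 8.7
eef_pos: [0.4802, -0.2758, 0.0329]
tool_rot: [0.001, 0.991, 0.137, 0.001]
contact_force: [-1.0, 0.4, 8.2]
gripper_width: 0.24
grasp_force: 49.4
```

>>> {"method": "arm_command", "body": {"commands": [0,0,-0.01,0,0,0,0.1,0,0,-0.04,0,0,0,0.1,0,0,-0.08,0,0,0,0.1,0,0,-0.1,0,0,0,0.1,0,0,-0.1,0,0,0,0.1]}}

```text
t: 9.2
eef_pos: [0.4806, -0.2764, 0.1348]
tool_rot: [0.002, 0.991, 0.137, 0.003]
contact_force: [0.4, -0.3, -2.6]
gripper_width: 0.238
grasp_force: 49.5
```

Run:
```python
from h import *
st();go([.626,-.088,.12],15.8)
```

```text
t 9.2 pos [ 0.4806 -0.2764  0.1348] q [ 0.529  0.397 -0.149  1.932  0.08   0.811 -0.959] F [ 0.4 -0.3 -2.6] w 0.23834972183555925 g 49.503639936447144
[[ 0.962  0.272  0.006]
 [ 0.272 -0.962 -0.003]
 [ 0.005  0.004 -1.   ]]
t 9.2 yaw 15.8 pos [ 0.4806 -0.2764  0.1348] q7 -0.96 shift [ 0.1911 -0.1418  0.015 ] rv [ 0.25 -0.27 -0.02]
```

>>> {"method": "arm_command", "body": {"commands": [0.03,-0.022,0,0,0,0,0.1,0.065,-0.048,0,0,0,0,0.1,0.1,-0.074,0.005,0,0,0,0.1,0.135,-0.1,0.01,0,0,0,0.1,0.168,-0.125,0.015,0,0,0,0.1,0.191,-0.142,0.015,0,0,0,0.1,0.191,-0.142,0.015,0,0,0,0.1,0.191,-0.142,0.015,0,0,0,0.1]}}

```text
t: 10.0
eef_pos: [0.6229, -0.0859, 0.1145]
tool_rot: [-0.0, 0.99, 0.138, -0.001]
contact_force: [0.7, -0.6, -2.0]
gripper_width: 0.239
grasp_force: 49.4
```

Run:
```python
from h import *
c=snap('wrist','w4',(100,60,580,420),1.5);st();go([.627,-.088,.039],15.8)
```

```text
t 10.05 pos [ 0.6225 -0.0874  0.1148] q [ 0.171  0.535 -0.178  1.758  0.12   0.862 -1.356] F [-0.1 -0.6 -2.9] w 0.2390136440779292 g 49.43876802921295
[[ 0.962  0.272 -0.003]
 [ 0.272 -0.962 -0.001]
 [-0.003 -0.    -1.   ]]
t 10.05 yaw 15.8 pos [ 0.6225 -0.0874  0.1148] q7 -1.36 shift [0.0044 0.0018 0.0758] rv [-0.01  0.16 -0.02]
```

View pics/w4.png

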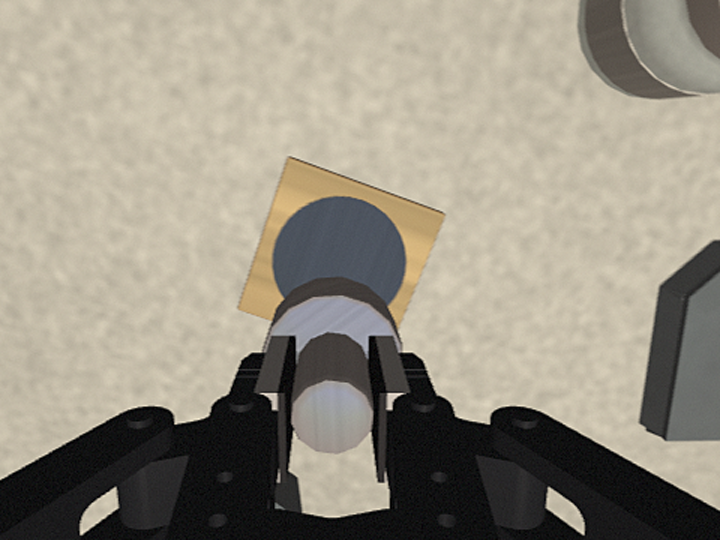

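Run:
```python
from h import *
c=load('w4'); W=lambda u,v,z: np.round(px2w(c,u/1.5+100,v/1.5+60,z)[:2],4)
a,b,t=W(443,212,.006),W(238,310,.006),W(339.5,262,.006);print((a+b)/2,np.linalg.norm(a-b),t)
go([*((a+b)/2),.039],15.8)
```

```text
[ 0.62705 -0.08805] 0.10860322278827637 [ 0.6274 -0.0887]
t 10.05 yaw 15.8 pos [ 0.6225 -0.0874  0.1148] q7 -1.36 shift [0.0044 0.0018 0.0758] rv [-0.01  0.16 -0.02]
```

>>> {"method": "arm_command", "body": {"commands": [0.004,0.001,0.025,0,0,0,0.1,0.004,0.001,0.05,0,0,0,0.1,0.004,0.001,0.064,0,0,0,0.1,0.004,0.001,0.07,0,0,0,0.1,0.004,0.001,0.072,0,0,0,0.1,0.004,0.001,0.072,0,0,0,0.1]}}

```text
t: 10.65
eef_pos: [0.6283, -0.0869, 0.0447]
tool_rot: [0.0, 0.991, 0.137, 0.0]
contact_force: [0.4, 0.3, -2.9]
gripper_width: 0.233
grasp_force: 49.5
```

Contact is expected at TCP z ≈ 0.039.

>>> {"method": "arm_command", "body": {"commands": [0,0.001,0.002,0,0,0,0.1,0,0.001,0.004,0,0,0,0.1,0,0.001,0.005,0,0,0,0.1,0,0.001,0.006,0,0,0,0.1,0,0.001,0.006,0,0,0,0.1,0,0.001,0.006,0,0,0,0.1]}}

```text
t: 11.25
eef_pos: [0.6286, -0.0876, 0.039]
tool_rot: [0.0, 0.991, 0.137, 0.0]
contact_force: [-2.5, -0.5, 5.8]
gripper_width: 0.238
grasp_force: 50.3
```

>>> {"method": "arm_command", "body": {"commands": [0,0,0,0,0,0,0.5,0,0,0,0,0,0,0.5,0,0,0,0,0,0,0.5,0,0,-0.02,0,0,0,0.5,0,0,-0.06,0,0,0,0.5,0,0,-0.11,0,0,0,0.5,0,0,-0.12,0,0,0,0.5,0,0,-0.12,0,0,0,0.5]}}

```text
t: 12.05
eef_pos: [0.63, -0.0876, 0.1607]
tool_rot: [0.001, 0.991, 0.137, 0.003]
contact_force: [-0.8, -0.5, -1.0]
gripper_width: 0.499
grasp_force: 0.0
```

Run:
```python
from h import *
go([.477,.117,.16],60)
```

```text
t 12.05 yaw 15.8 pos [ 0.63   -0.0876  0.1607] q7 -1.34 shift [-9.150e-02 -2.385e-01 -2.000e-04] rv [  0.2   -0.22 -44.21]
```

>>> {"method": "arm_command", "body": {"commands": [-0.091,-0.238,0,0,0,-44,0.6,-0.091,-0.238,0,0,0,-44,0.6,-0.091,-0.238,0,0,0,-44,0.6,-0.091,-0.238,0,0,0,-44,0.6,-0.091,-0.238,0,0,0,-44,0.6,-0.091,-0.238,0,0,0,-44,0.6,-0.091,-0.238,0,0,0,-44,0.6,-0.091,-0.238,0,0,0,-44,0.6]}}

```text
t: 12.85
eef_pos: [0.476, 0.1155, 0.1571]
tool_rot: [-0.0, 0.867, 0.497, -0.001]
contact_force: [0.5, -1.0, 0.1]
gripper_width: 0.599
grasp_force: 0.0
```

Run:
```python
from h import *
c=snap('wrist','w5',(100,60,580,420),1.5);go([.477,.117,.16],60)
```

```text
t 12.9 yaw 59.6 pos [0.4764 0.1152 0.1573] q7 -1.06 shift [ 0.0019 -0.0004 -0.0027] rv [-0.04  0.06 -0.39]
```

View pics/w5.png

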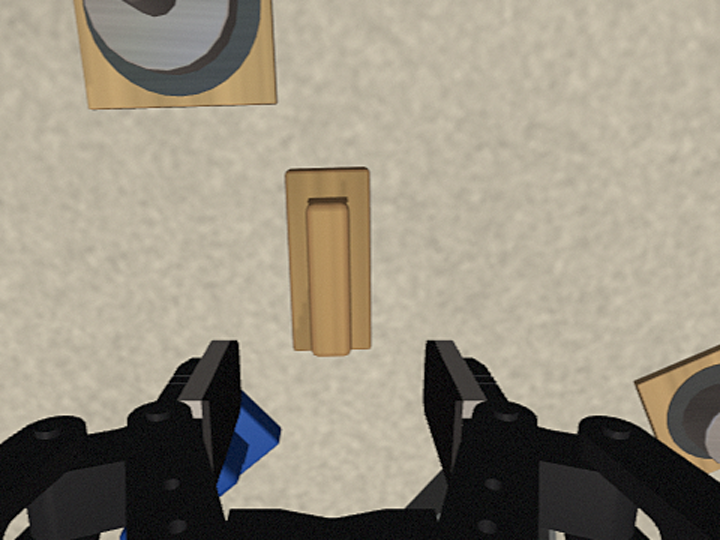

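Run:
```python
from h import *
c=load('w5'); W=lambda u,v,z: np.round(px2w(c,u/1.5+100,v/1.5+60,z)[:2],4)
a,b=W(328,203,.056),W(331,354,.056);d=a-b;print(a,b,(a+b)/2,np.linalg.norm(d),np.degrees(np.arctan2(d[1],d[0])))
q=[W(*p,.018) for p in((287,171),(369,169),(371,348),(293,350))];print(q,np.mean(q,0))
m=(a+b)/2
y=np.degrees(np.arctan2(d[1],d[0]));go([*m,.029],y)
print(px2w(load('scene0'),352,160,.03))
```

```text
[0.4911 0.1445] [0.4553 0.0807] [0.4732 0.1126] 0.07315791139719613 60.701973979369924
[array([0.4785, 0.1649]), array([0.5151, 0.1447]), array([0.468 , 0.0584]), array([0.4299, 0.0793])] [0.472875 0.111825]
t 12.9 yaw 59.6 pos [0.4764 0.1152 0.1573] q7 -1.06 shift [-0.0037 -0.0013  0.1283] rv [-0.04  0.06 -1.09]
[0.3615497  0.04733556 0.03      ]
```

>>> {"method": "arm_command", "body": {"commands": [-0.004,-0.002,0.05,0,0,-1,0.6,-0.004,-0.002,0.09,0,0,-1,0.6,-0.004,-0.002,0.12,0,0,-1,0.6,-0.004,-0.002,0.13,0,0,-1,0.6,-0.004,-0.002,0.13,0,0,-1,0.6,-0.004,-0.002,0.13,0,0,-1,0.1,-0.004,-0.002,0.13,0,0,-1,0.1,-0.004,-0.002,0.13,0,0,-1,0.1], "force": 50}}

```text
t: 13.7
eef_pos: [0.4737, 0.1145, 0.0297]
tool_rot: [0.001, 0.863, 0.506, 0.002]
contact_force: [0.2, -0.2, 5.1]
gripper_width: 0.221
grasp_force: 50.3
```

>>> {"method": "arm_command", "body": {"commands": [0,0,0,0,0,0,0.1,0,0,-0.01,0,0,0,0.1,0,0,-0.04,0,0,0,0.1,0,0,-0.08,0,0,0,0.1,0,0,-0.12,0,0,0,0.1,0,0,-0.12,0,0,0,0.1]}}

```text
t: 14.3
eef_pos: [0.4753, 0.1155, 0.1538]
tool_rot: [0.001, 0.863, 0.506, 0.005]
contact_force: [1.2, -0.4, -2.3]
gripper_width: 0.225
grasp_force: 49.4
```

Run:
```python
from h import *
st();go([.641,.282,.14],-19.5)
```

```text
t 14.3 pos [0.4753 0.1155 0.1538] q [ 0.03   0.303 -0.464  2.049  0.186  0.819 -1.052] F [ 1.2 -0.4 -2.3] w 0.22457209336272127 g 49.43460702896118
[[ 0.488  0.873  0.01 ]
 [ 0.873 -0.488  0.002]
 [ 0.007  0.007 -1.   ]]
t 14.3 yaw 60.8 pos [0.4753 0.1155 0.1538] q7 -1.05 shift [0.226  0.0633 0.0157] rv [ 8.000e-02 -6.100e-01  8.029e+01]
```

>>> {"method": "arm_command", "body": {"commands": [0.04,0.011,0.01,0,0,8,0.1,0.09,0.025,0.01,0,0,16,0.1,0.13,0.037,0.01,0,0,24,0.1,0.17,0.048,0.01,0,0,32,0.1,0.2,0.056,0.01,0,0,40,0.1,0.226,0.063,0.01,0,0,48,0.1,0.226,0.063,0.01,0,0,56,0.1,0.226,0.063,0.01,0,0,64,0.1]}}

```text
t: 15.1
eef_pos: [0.6368, 0.2817, 0.1371]
tool_rot: [0.0, 1.0, -0.03, -0.001]
contact_force: [0.2, -0.5, -2.3]
gripper_width: 0.225
grasp_force: 49.4
```

Run:
```python
from h import *
st();go([.641,.282,.14],-19.5)
```

```text
t 15.1 pos [0.6368 0.2817 0.1371] q [-0.389  0.607 -0.172  1.569  0.117  0.978 -2.227] F [ 0.2 -0.5 -2.3] w 0.22492716145560585 g 49.398865699768066
[[ 0.998 -0.06  -0.002]
 [-0.06  -0.998 -0.   ]
 [-0.002  0.    -1.   ]]
t 15.1 yaw -3.5 pos [0.6368 0.2817 0.1371] q7 -2.23 shift [ 0.0042 -0.0006 -0.0029] rv [ 0.03  0.1  16.05]
```

>>> {"method": "arm_command", "body": {"commands": [0.003,0,0.01,0,0,8,0.1,0.003,0,0.02,0,0,16,0.1,0.003,0,0.02,0,0,16,0.1,0.003,0,0.02,0,0,16,0.1]}}

```text
t: 15.5
eef_pos: [0.6398, 0.2806, 0.1178]
tool_rot: [0.0, 0.986, -0.165, -0.001]
contact_force: [0.2, -0.2, -1.9]
gripper_width: 0.222
grasp_force: 49.3
```

Run:
```python
from h import *
c=snap('wrist','w6',(100,60,580,420),1.5);go([.641,.282,.036],-19.5)
```

```text
t 15.55 yaw -19.0 pos [0.6402 0.2807 0.1183] q7 -2.46 shift [ 0.0004 -0.0015  0.0823] rv [0.   0.01 0.51]
```

View pics/w6.png

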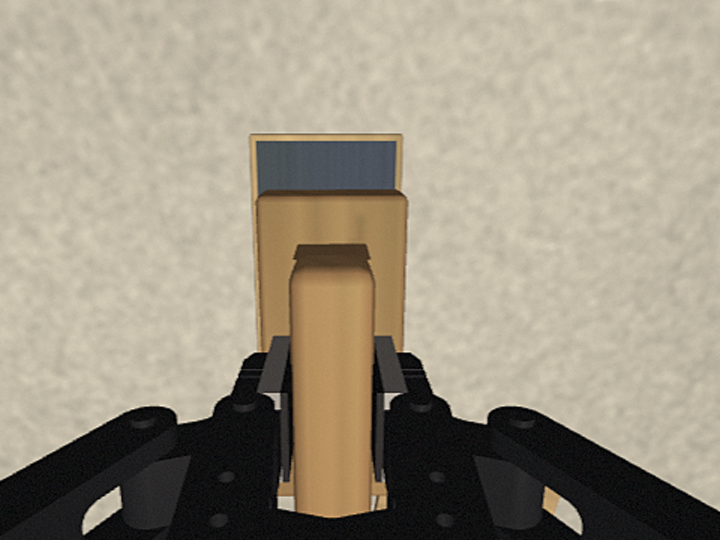

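Run:
```python
from h import *
c=load('w6'); W=lambda u,v,z: px2w(c,u/1.5+100,v/1.5+60,z)[:2]
a,b=W(256,141,.006),W(397,141,.006);d=a-b
print('tile w',np.linalg.norm(d),'yaw',np.degrees(np.arctan2(-d[0],d[1])))
x=np.array([d[1],-d[0]])/np.linalg.norm(d);ct=(a+b)/2-x*.060
e,f=W(258,196,.1065),W(406,196,.1065);g=e-f
print('block w',np.linalg.norm(g),'yaw',np.degrees(np.arctan2(-g[0],g[1])))
xb=np.array([g[1],-g[0]])/np.linalg.norm(g);cb=(e+f)/2-xb*.05
print(ct,cb,get_obs()['eef_pos'], 'need tool shift',totool(np.r_[get_obs()['eef_pos'][:2]+ct-cb,.036]))
```

```text
tile w 0.06415532305781257 yaw -18.947720780803177
block w 0.04177462993987154 yaw -18.94993926325308
[0.64013709 0.28247411] [0.63672398 0.28113423] [0.64020974 0.28073684 0.11832604] need tool shift [ 0.00281085 -0.00238084  0.08232529]
```

>>> {"method": "arm_command", "body": {"commands": [0.003,-0.002,0.025,0,0,0,0.1,0.003,-0.002,0.05,0,0,0,0.1,0.003,-0.002,0.068,0,0,0,0.1,0.003,-0.002,0.076,0,0,0,0.1,0.003,-0.002,0.078,0,0,0,0.1,0.003,-0.002,0.078,0,0,0,0.1]}}

```text
t: 16.15
eef_pos: [0.6444, 0.2818, 0.0407]
tool_rot: [-0.0, 0.986, -0.167, 0.0]
contact_force: [0.3, -0.6, -1.1]
gripper_width: 0.227
grasp_force: 49.4
```

>>> {"method": "arm_command", "body": {"commands": [-0.001,0,0.002,0,0,0,0.1,-0.001,0,0.004,0,0,0,0.1,-0.001,0,0.005,0,0,0,0.1,-0.001,0,0.006,0,0,0,0.1,-0.001,0,0.006,0,0,0,0.1]}}

```text
t: 16.65
eef_pos: [0.6432, 0.2822, 0.0358]
tool_rot: [-0.0, 0.986, -0.167, 0.0]
contact_force: [-3.6, -1.6, 7.4]
gripper_width: 0.222
grasp_force: 50.7
```

>>> {"method": "arm_command", "body": {"commands": [0,0,0,0,0,0,0.5,0,0,0,0,0,0,0.5,0,0,0,0,0,0,0.5,0,0,-0.02,0,0,0,0.5,0,0,-0.06,0,0,0,0.5,0,0,-0.11,0,0,0,0.5,0,0,-0.12,0,0,0,0.5,0,0,-0.12,0,0,0,0.5]}}

```text
t: 17.45
eef_pos: [0.6447, 0.2827, 0.1571]
tool_rot: [-0.002, 0.986, -0.167, 0.002]
contact_force: [-0.3, -0.0, -0.3]
gripper_width: 0.501
grasp_force: 0.0
```

Run:
```python
from h import *
go([.637,-.291,.17],16)
```

```text
t 17.45 yaw -19.2 pos [0.6447 0.2827 0.1571] q7 -2.46 shift [ 0.1816  0.5442 -0.0143] rv [ -0.15  -0.29 -35.21]
```

>>> {"method": "arm_command", "body": {"commands": [0.182,0.544,-0.014,0,0,-35,0.6,0.182,0.544,-0.014,0,0,-35,0.6,0.182,0.544,-0.014,0,0,-35,0.6,0.182,0.544,-0.014,0,0,-35,0.6,0.182,0.544,-0.014,0,0,-35,0.6,0.182,0.544,-0.014,0,0,-35,0.6,0.182,0.544,-0.014,0,0,-35,0.6,0.182,0.544,-0.014,0,0,-35,0.6]}}

```text
t: 18.25
eef_pos: [0.6365, -0.1199, 0.1617]
tool_rot: [-0.0, 0.99, 0.138, -0.002]
contact_force: [0.8, -0.1, 0.8]
gripper_width: 0.602
grasp_force: 0.0
```

Run:
```python
from h import *
go([.637,-.291,.16],16)
```

```text
t 18.25 yaw 15.8 pos [ 0.6365 -0.1199  0.1617] q7 -1.3 shift [-0.0461  0.1648  0.0016] rv [-0.08  0.17 -0.19]
```

>>> {"method": "arm_command", "body": {"commands": [-0.046,0.165,0.001,0,0,0,0.6,-0.046,0.165,0.001,0,0,0,0.6,-0.046,0.165,0.001,0,0,0,0.6,-0.046,0.165,0.001,0,0,0,0.6,-0.046,0.165,0.001,0,0,0,0.6,-0.046,0.165,0.001,0,0,0,0.6]}}

```text
t: 18.85
eef_pos: [0.6378, -0.2887, 0.1607]
tool_rot: [-0.001, 0.991, 0.137, -0.001]
contact_force: [0.7, 0.8, -0.3]
gripper_width: 0.599
grasp_force: 0.0
```

Run:
```python
from h import *
c=snap('wrist','w7',(100,60,580,420),1.5);go([.637,-.291,.16],16)
```

```text
t 18.9 yaw 15.9 pos [ 0.6384 -0.2873  0.1612] q7 -1.04 shift [-0.0023  0.0032  0.0012] rv [-0.15  0.08 -0.11]
```

View pics/w7.png

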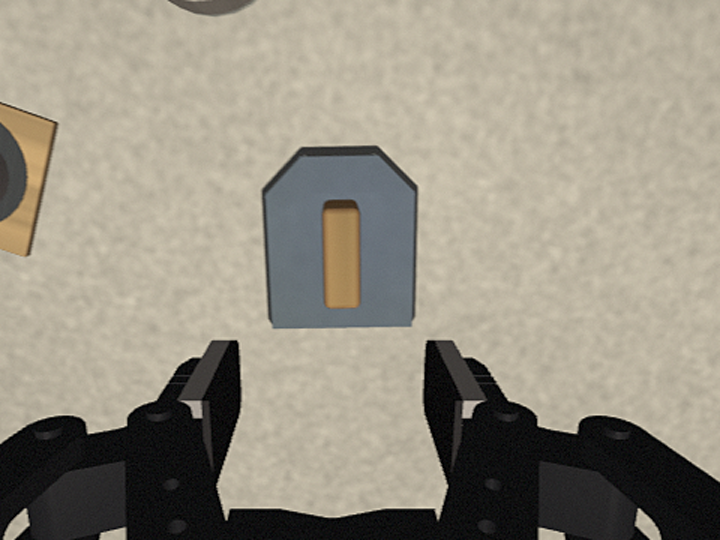

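Run:
```python
from h import *
c=load('w7'); W=lambda u,v,z: px2w(c,u/1.5+100,v/1.5+60,z)[:2]
def seg(p,q,z,h):
    a,b=W(*p,z),W(*q,z);d=b-a;return (a+b)/2,np.linalg.norm(d),np.degrees(np.arctan2(d[1],d[0]))+h
print('bar',seg((342,308),(341,208),.052,0),W(342,258,.052))
m,l,y=seg((411,325.5),(273,327),.018,-90);print('back',m,l,y); f=seg((377,154),(304,155),.018,-90);print('front',f,(m+f[0])/2, np.linalg.norm(m-f[0]), np.degrees(np.arctan2(*(f[0]-m)[::-1])))
go([*((m+f[0])/2),.028],y)
```

```text
bar (array([ 0.64372815, -0.29192256]), np.float64(0.04887471873265928), np.float64(16.61826937306228)) [ 0.64437143 -0.2919785 ]
back [ 0.59905539 -0.30556595] 0.07706272125819431 16.50929697331557
front (array([ 0.6889657, -0.278879 ]), np.float64(0.037474963639851915), np.float64(16.560766670300865)) [ 0.64401055 -0.29222247] 0.09378730139856994 16.53180557588947
t 18.9 yaw 15.9 pos [ 0.6384 -0.2873  0.1612] q7 -1.04 shift [0.0043 0.0066 0.1331] rv [-0.15  0.08 -0.62]
```

>>> {"method": "arm_command", "body": {"commands": [0.004,0.005,0.05,0,0,-0.6,0.6,0.004,0.005,0.09,0,0,-0.6,0.6,0.004,0.005,0.125,0,0,-0.6,0.6,0.004,0.005,0.135,0,0,-0.6,0.6,0.004,0.005,0.135,0,0,-0.6,0.6,0.004,0.005,0.135,0,0,-0.6,0.1,0.004,0.005,0.135,0,0,-0.6,0.1,0.004,0.005,0.135,0,0,-0.6,0.1], "force": 50}}

```text
t: 19.7
eef_pos: [0.6457, -0.2932, 0.0305]
tool_rot: [0.001, 0.99, 0.143, 0.002]
contact_force: [-0.3, 0.4, 6.3]
gripper_width: 0.197
grasp_force: 50.0
```

>>> {"method": "arm_command", "body": {"commands": [0,0,0,0,0,0,0.1,0,0,-0.01,0,0,0,0.1,0,0,-0.04,0,0,0,0.1,0,0,-0.08,0,0,0,0.1,0,0,-0.11,0,0,0,0.1,0,0,-0.11,0,0,0,0.1]}}

```text
t: 20.3
eef_pos: [0.647, -0.2944, 0.1444]
tool_rot: [0.002, 0.99, 0.142, 0.004]
contact_force: [0.4, -0.5, -1.2]
gripper_width: 0.199
grasp_force: 49.2
```

Run:
```python
from h import *
st();go([.469,-.077,.14],21.5)
```

```text
t 20.3 pos [ 0.647  -0.2944  0.1444] q [ 0.446  0.615 -0.16   1.534  0.111  0.991 -1.03 ] F [ 0.4 -0.5 -1.2] w 0.19930196388324467 g 49.16911482810974
[[ 0.959  0.282  0.009]
 [ 0.282 -0.959 -0.004]
 [ 0.008  0.006 -1.   ]]
t 20.3 yaw 16.4 pos [ 0.647  -0.2944  0.1444] q7 -1.03 shift [-0.1096 -0.2588  0.002 ] rv [ 0.37 -0.43 -5.13]
```

Run:
```python
from h import *
go([.412,-.185,.16],21)
```

```text
t 20.3 yaw 16.4 pos [ 0.647  -0.2944  0.1444] q7 -1.03 shift [-0.1945 -0.1711 -0.0181] rv [ 0.36 -0.43 -4.63]
```

>>> {"method": "arm_command", "body": {"commands": [-0.03,-0.026,-0.005,0,0,-1,0.1,-0.065,-0.057,-0.01,0,0,-2,0.1,-0.1,-0.088,-0.018,0,0,-3,0.1,-0.135,-0.118,-0.018,0,0,-4,0.1,-0.17,-0.15,-0.018,0,0,-4.6,0.1,-0.194,-0.171,-0.018,0,0,-4.6,0.1,-0.194,-0.171,-0.018,0,0,-4.6,0.1,-0.194,-0.171,-0.018,0,0,-4.6,0.1]}}

```text
t: 21.1
eef_pos: [0.4092, -0.1838, 0.1561]
tool_rot: [0.0, 0.983, 0.182, 0.0]
contact_force: [0.3, 0.0, -1.1]
gripper_width: 0.194
grasp_force: 49.3
```

Run:
```python
from h import *
c=snap('wrist','w8',(60,20,460,320),2);st(); print(w2px(load('w8'),[.47,-.077,.03]))
```

```text
t 21.15 pos [ 0.4103 -0.1841  0.1563] q [ 0.495  0.218 -0.238  2.137  0.072  0.793 -0.993] F [ 0.6  0.1 -1.7] w 0.20071825080452443 g 49.347562193870544
[[ 0.934  0.358  0.001]
 [ 0.358 -0.934 -0.001]
 [ 0.001  0.001 -1.   ]]
[208.57443888 101.24715817]
```

View pics/w8.png

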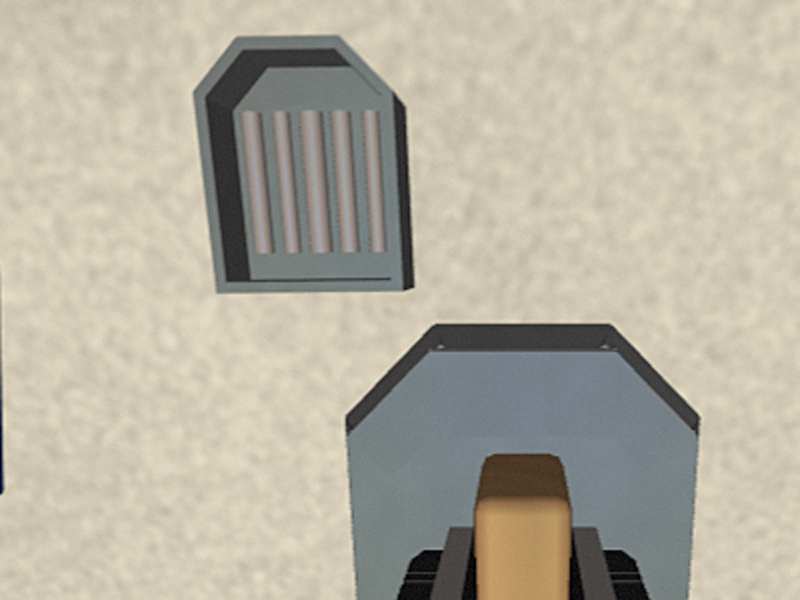

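```bash
cat >> h.py <<'E'
from scipy.optimize import least_squares
def fit(pw,pm):
    f=lambda s:(np.c_[np.cos(s[2])*pm[:,0]-np.sin(s[2])*pm[:,1]+s[0],np.sin(s[2])*pm[:,0]+np.cos(s[2])*pm[:,1]+s[1]]-pw).ravel()
    r=least_squares(f,[*pw.mean(0),.36]);return r.x[:2],np.degrees(r.x[2]),np.abs(r.fun).max()
E
python3 - <<'E'
from h import *
c=load('w8'); W=lambda u,v,z: px2w(c,u/2+60,v/2+20,z)[:2]
mc=np.array([(-42,34),(-42,-34),(25,34),(42,17),(42,-17),(25,-34)])/1e3
pc=np.array([W(*p,.03) for p in((217,292),(402,290),(194,93),(238,37),(339,37),(393,92))])
print(fit(pc,mc))
for dz in (0,.004,-.004):
    z=get_obs()['eef_pos'][2]-.0305+.018+dz
    p=np.array([W(*p,z) for p in((433,350),(617,350),(348,432),(698,431))]);print(np.round(p,4).tolist(),np.linalg.norm(p[0]-p[1]),np.linalg.norm(p[2]-p[3]))
    d=p[2]-p[3];print(np.degrees(np.arctan2(d[1],d[0]))-90)
    x=np.array([d[1],-d[0]])/np.linalg.norm(d);cc=(p[0]+p[1])/2-x*.047;print('cover c',cc, totool(np.r_[cc,.1]))
E
```

```text
(array([ 0.4679885 , -0.07847348]), np.float64(21.438967246663548), np.float64(0.0006167343664490454))
[[0.4443, -0.1502], [0.4584, -0.187], [0.4205, -0.1387], [0.4483, -0.2106]] 0.039366059655748444 0.07712653349970046
21.177033441068403
cover c [ 0.40749972 -0.1855678 ] [-0.00315291  0.00029474  0.05624993]
[[0.4449, -0.1505], [0.4587, -0.1863], [0.4218, -0.1392], [0.4489, -0.2093]] 0.03834864852422032 0.0751332074110602
21.17703344106839
cover c [ 0.40798376 -0.18536197] [-0.00262727  0.00027593  0.05625045]
[[0.4436, -0.1499], [0.4581, -0.1876], [0.4192, -0.1381], [0.4478, -0.2119]] 0.04038347078727658 0.07911985958834071
21.177033441068374
cover c [ 0.40701568 -0.18577362] [-0.00367856  0.00031354  0.05624941]
```

Run:
```python
from h import *
go([.4703,-.0776,.11],21.5)
```

```text
t 21.15 yaw 21.0 pos [ 0.4103 -0.1841  0.1563] q7 -0.99 shift [ 0.0942 -0.078   0.0463] rv [ 0.06 -0.06 -0.51]
```

>>> {"method": "arm_command", "body": {"commands": [0.03,-0.025,0.01,0,0,-0.5,0.1,0.06,-0.05,0.02,0,0,-0.5,0.1,0.085,-0.07,0.03,0,0,-0.5,0.1,0.094,-0.078,0.046,0,0,-0.5,0.1,0.094,-0.078,0.046,0,0,-0.5,0.1,0.094,-0.078,0.046,0,0,-0.5,0.1,0.094,-0.078,0.046,0,0,-0.5,0.1]}}

```text
t: 21.85
eef_pos: [0.4697, -0.0785, 0.1102]
tool_rot: [0.0, 0.983, 0.186, 0.0]
contact_force: [0.5, 0.2, -1.3]
gripper_width: 0.198
grasp_force: 49.2
```

Run:
```python
from h import *
go([.4703,-.0776,.07],21.5)
```

```text
t 21.85 yaw 21.4 pos [ 0.4697 -0.0785  0.1102] q7 -1.3 shift [ 0.0008 -0.0006  0.0402] rv [ 0.04 -0.01 -0.1 ]
```

>>> {"method": "arm_command", "body": {"commands": [0.001,-0.001,0.015,0,0,0,0.1,0.001,-0.001,0.03,0,0,0,0.1,0.001,-0.001,0.04,0,0,0,0.1,0.001,-0.001,0.045,0,0,0,0.1,0.001,-0.001,0.045,0,0,0,0.1]}}

```text
t: 22.35
eef_pos: [0.4697, -0.0764, 0.0647]
tool_rot: [-0.0, 0.983, 0.186, -0.0]
contact_force: [-0.6, 0.5, -1.4]
gripper_width: 0.198
grasp_force: 49.3
```

Run:
```python
from h import *
go([.4703,-.0776,.0465],21.5)
```

```text
t 22.35 yaw 21.5 pos [ 0.4697 -0.0764  0.0647] q7 -1.34 shift [0.0002 0.0014 0.0182] rv [-0.01  0.04 -0.05]
```

>>> {"method": "arm_command", "body": {"commands": [0,0.001,0.003,0,0,0,0.1,0,0.001,0.006,0,0,0,0.1,0,0.001,0.008,0,0,0,0.1,0,0.001,0.01,0,0,0,0.1,0,0.001,0.01,0,0,0,0.1]}}

```text
t: 22.85
eef_pos: [0.4702, -0.0768, 0.0547]
tool_rot: [-0.0, 0.982, 0.187, -0.0]
contact_force: [-0.4, 0.7, -1.7]
gripper_width: 0.2
grasp_force: 49.3
```

The lip is past the rim with no contact. Continue.

>>> {"method": "arm_command", "body": {"commands": [0,0,0.002,0,0,0,0.1,0,0,0.004,0,0,0,0.1,0,0,0.006,0,0,0,0.1,0,0,0.008,0,0,0,0.1,0,0,0.008,0,0,0,0.1]}}

```text
t: 23.35
eef_pos: [0.4703, -0.0768, 0.0468]
tool_rot: [-0.0, 0.982, 0.187, -0.0]
contact_force: [-0.6, -0.5, -1.2]
gripper_width: 0.198
grasp_force: 49.3
```

>>> {"method": "arm_command", "body": {"commands": [0,0,0.001,0,0,0,0.1,0,0,0.002,0,0,0,0.1,0,0,0.002,0,0,0,0.1,0,0,0.002,0,0,0,0.1]}}

```text
t: 23.75
eef_pos: [0.4703, -0.0769, 0.0466]
tool_rot: [0.0, 0.982, 0.186, -0.0]
contact_force: [-7.1, 0.4, 23.9]
gripper_width: 0.199
grasp_force: 52.8
```

>>> {"method": "arm_command", "body": {"commands": [0,0,-0.002,0,0,0,0.1,0,0,-0.002,0,0,0,0.5,0,0,-0.002,0,0,0,0.5,0,0,-0.002,0,0,0,0.5,0,0,-0.03,0,0,0,0.5,0,0,-0.07,0,0,0,0.5,0,0,-0.12,0,0,0,0.5,0,0,-0.15,0,0,0,0.5]}}

```text
t: 24.55
eef_pos: [0.4714, -0.0768, 0.198]
tool_rot: [0.0, 0.982, 0.187, 0.002]
contact_force: [0.6, -1.4, 0.6]
gripper_width: 0.501
grasp_force: 0.0
```

>>> {"method": "arm_command", "body": {"commands": [0,0,-0.1,0,0,0,0.5,0,0,-0.1,0,0,0,0.5,0,0,-0.1,0,0,0,0.5]}}

```text
t: 24.85
eef_pos: [0.4741, -0.0769, 0.3016]
tool_rot: [0.002, 0.982, 0.186, 0.006]
contact_force: [0.9, 0.2, -0.9]
gripper_width: 0.497
grasp_force: 0.0
```

Run:
```python
from h import *
snap('side','s1',(180,130,480,430),2)
```

```text
(no output)
```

View pics/s1.png

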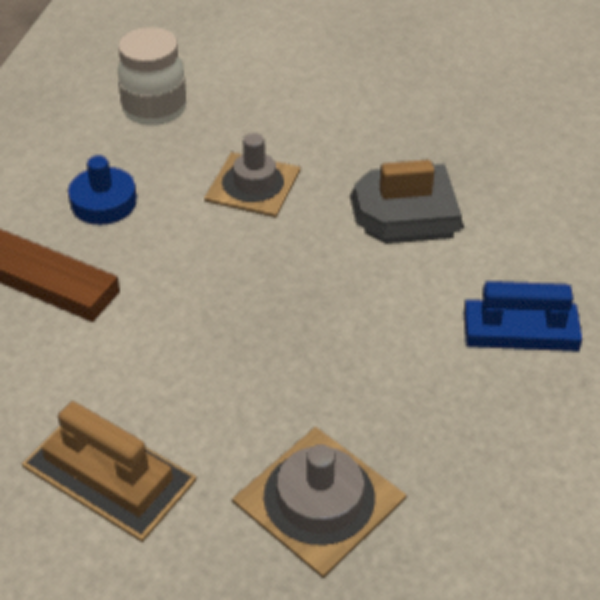

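Run:
```python
from h import *
a=read_camera('scene'); np.savez('pics/s2.npz',K=a['camera_matrix'],P=a['pose'],img=a['img'])
A=cv2.resize(a['img'][225:300,440:515,::-1],None,fx=5,fy=5,interpolation=cv2.INTER_CUBIC)
b=load('s1')['img'][325:400,185:285,::-1]
B=cv2.resize(b,None,fx=4,fy=4,interpolation=cv2.INTER_CUBIC); B=cv2.copyMakeBorder(B,0,75,0,0,cv2.BORDER_CONSTANT)
cv2.imwrite('pics/f.png',np.hstack([A,B]))
```

```text
(no output)
```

View pics/f.png

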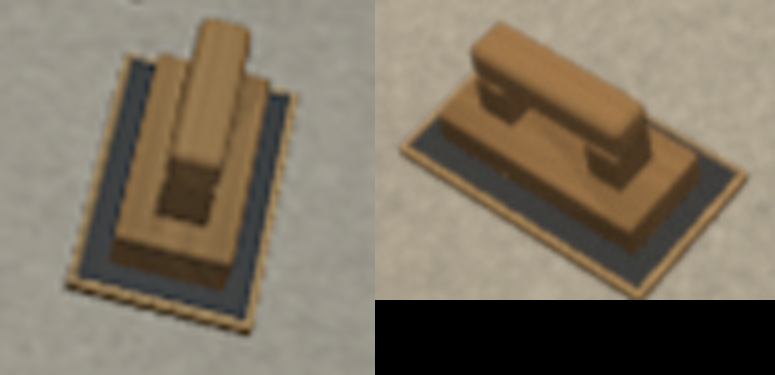

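Run:
```python
from h import *
a=load('s2');b=load('s1')
S=lambda u,v,z:px2w(a,u/5+440,v/5+225,z)[:2]
D=lambda u,v,z:px2w(b,(u-375)/4+185,v/4+325,z)[:2]
t=np.radians(-19);X=np.array([np.cos(t),np.sin(t)]);Y=np.array([-X[1],X[0]])
def rel(q,p): d=(q-p)*1e3; return np.round([d@X,d@Y],1)
print('S front-left block vs dark',rel(S(111,262,.006),S(75,280,.006)),'front-right',rel(S(226,288,.006),S(248,322,.006)))
print('D',rel(D(628,250,.006),D(637,290,.006)),rel(D(440,132,.006),D(406,150,.006)),rel(D(692,185,.006),D(739,174,.006)))
```

```text
S front-left block vs dark [-13.1  11.2] front-right [-13.4 -10.2]
D [ 14.2 -11.9] [ -5.4 -14.3] [12.4 14.6]
```

```bash
python3 -c "
from station import hand_in; print(hand_in())"
```

```text
the job is handed in; nothing more can be done
None
```

The job is handed in: both weights and the push block stand upright inside their outlines, the cover sits fully down on the drill-bit case, and the glue jar, offcut and blue look-alikes were not touched (robot clock about 25 s of 104 s).

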